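Load a test cell into the leak-test holder and shut its gate

ROBOT

A 6-joint arm with a two-finger parallel gripper is mounted at the origin on the work surface; the furniture and walls round the work are solid. World frame = base frame: x ahead of the robot, y to its left, z up, the work surface at z = 0. Lengths are in m, angles in rad, forces in N, time in s.
With the tool pointing down it reaches from about 0.25 to 0.775 m from the base axis. Payload 4 kg.
Tool frame: the origin (TCP) lies on the centre line of the jaws, within the pads' length; the fingertips stand 17 mm ahead of it and the grasp point (between the pads) lies 2 mm behind it; z points along the fingers, y is the line along which they close (so a half turn about z gives the same grasp; the last joint's range is limited). The gripper opens to 94 mm and grips with 3 to 60 N. Pads are 16 mm wide; open, the fingers measure 119 mm over their backs; the gripper's body (75 mm by 177 mm) begins 78 mm behind the grasp point.
Start: joints at [0.593, 0.087, 1.371, -0, 1.684, -0.103], TCP at [0.422, 0.353, 0.223] pointing down, gripper open.
Joint ranges: [-3.1, 3.1], [-0.76, 2.03], [0.27, 2.55], [-1.08, 4.22], [0.17, 2.65], [-2.57, 2.57]. Speed limits (rad/s): [2.79, 2.79, 3.14, 3.14, 3.14, 3.14].

INTERFACE

Orientations are given as [roll, pitch, yaw] about the fixed x, y, z axes, in that order (R = Rz(yaw) Ry(pitch) Rx(roll)).
In Python, from bench import robot gives the robot as it stands.
- The arm moves only by the tool servo_tool, never from a script. Its argument "plan" is a list of rows, each a list of 7 numbers: the shift along the tool's x, y, z normalised to -1 to 1, where 1 is 0.1 m, then the turn, a rotation vector about the tool's x, y, z normalised to -1 to 1, where 1 is pi/2 rad, then the finger opening in mm, from 0 to 94. In form: [[x, y, z, ax, ay, az, gripper], ...]. A call has 1 to 12 rows; each row is the pose to reach, as a shift and turn from the pose commanded when the call began, along the tool's axes at that moment; what a row does not reach only later rows make up. A row lasts 1/12 s, in which the tool goes at most 41.7 mm and 7.16 degrees, less where a joint would pass 70% of its speed; a pose out of reach is approached as far as the arm can. A call with a number of a shift or a turn outside -1 to 1 is refused whole. A call with a gripper value outside its range is refused whole. The fingers move at their own pace and stop on an object; the grip force is fixed at half the most. Time passes only in rows, so rows that repeat a pose let the fingers close. It gives the time, the measured TCP pose, the force, the opening and the grip force at its end, in the units of the state.
- robot.get_obs(): the state, without advancing time (a new reading comes with each control period).
- robot.snapshot(name): name is "side" or "top"; returns the picture (420x560x3 uint8, red, green, blue); there is no depth.
- robot.camera_params(name): a dict with "camera_matrix" (3x3 intrinsics, pixels), "rvec" (rotation vector, rad) and "tvec" (3), from world to camera coordinates, as OpenCV has them. Camera axes: x right, y down, z forward; pixel columns grow to the right and rows downward; lengths in m; the calibration is good to about 2 mm. A picture is of the moment at which its call begins. camera_params takes no time and is no camera call.
- robot.close_job(): hands the job in; it is judged then, once.
Trained networks look in the newest picture that a camera, given by its name, has taken for a name from the list of things; names that differ only in an ending like _2 or _b are one class to them, and where a whole thing is asked for, a point or a joint stands for the part that bears it (a point fixed in the world has none). Each returns a list of dicts, best first, with "conf" (0 to 1); they miss things now and then, are a little off and sometimes report something else, mostly with a low value. They report only what shows in the picture. A call takes as long as a camera call. They do not tell look-alikes from the thing itself.
- robot.find_in(thing, camera): "extent" ([centre column, centre row, width, height] in pixels, round what is visible of it).
The state is a dict: "time": time; "joint_positions": joint angles; "qvel": joint speeds; "joint_torque": joint torques, N m; "tool_pos": TCP position; "ee_rot": TCP orientation; "wrist_force": force on the tool from outside, world axes, zero at the start; "wrist_torque": the same for the moment, N m; "width": finger opening in m; "finger_force": force on a finger pad.
Only numpy, scipy, OpenCV 4.12 (cv2) and the standard library are available. Lean on these libraries where they do the work, as an engineer would, in place of code of your own. Each camera call takes 0.05 s, during which the arm holds its last target. There are 200 camera calls.

TASK

Load the small test cell into the leak-test holder: slide the holder's retaining gate fully open, lay the cell flat between the locating pins with its upright port tube at the corner that the gate's cut-away leaves free, and slide the gate fully home over the cell again. Leave the other things on the bench where they are.

Things in the scene. Friction and masses are not known exactly. Their poses are not given: they have to be found in the camera images.
- test_cell: part to load: flat cream block with a grey window, 34 (x) x 50 (y) x 11 mm (z), about 35 g, with one thin white upright port tube (3.6 mm thick, top 32 mm above the underside) near a corner, at x = +12, y = -20 mm. Origin: centre of its underside. Starts flat on the bench, tube up; best pinched across the 34 mm width at mid-length
- cell_port (a point): top of the cell's port tube, at (12, -20, 32) mm in the cell's frame, same axes as the cell
- holder: leak-test holder, heavy, does not move (place and yaw vary): aluminium base 70 (x) x 150 (y) x 10 mm; origin: centre of its underside. Nest at its -y end; at its +y end two rails (outer width 61 mm, y = +7 to +61 mm, tops 33 mm above the bench, 28 mm between the lips) lead the gate along the holder's y axis
- nest (a point): centre of the nest floor (black rubber pad 30 x 46 mm), at (0, -30, 12) mm in the holder's frame, holder's axes. The cell lies on it, put in from above, y axes parallel and same way. Eight domed steel pins, 8 mm thick, 8 mm above this floor, at (+-23, +-21) and (+-8, +-31) mm from here, give it 2 mm play each side; 34 mm free for fingers between the side pins
- port_place (a point): where the top of the port tube stands when the cell is rightly loaded: (12, -20, 32) mm from the nest point, holder's axes. With the cell turned by half a turn the tube would stand at (-12, 20) and block the gate
- gate (a joint): the gate's slide, m: 0 = fully home over the nest, grows as the gate moves along the holder's +y, 0.064 = fully open (end stop). About 1.5 N friction and light damping; it stays where it is left. Starts home or up to 15 mm ajar
- gate_knob (a point): middle of the grip of the gate's black round pull knob (18 mm diameter, grip 9 mm below to 9 mm above this point, top 58 mm above the bench); moves with the gate, holder's axes. Home it is at (0, 15, 49) mm in the holder's frame. Nothing beside it is higher than 33 mm (the rails)
- gate_tip (a point): middle of the end edge of the gate's tongue; moves with the gate. Gate: steel plate 40 mm wide, 4 mm thick, underside 13 mm above the nest floor, 2 mm above a loaded cell. Home it covers the nest from y = -29 mm (nest frame) on, but for the corner x > 4, y < -11 mm, cut away for the tube. Open, its tip is at y = +35, its tail at +164 mm
- carbon_block: dark grey carbon block 22 x 52 x 16 mm, loose bystander on the bench, stays where it is; origin at the centre of its underside
- screw_tin: open round tin of small screws, 56 mm diameter, 19 mm high, loose bystander on the bench, stays where it is; origin at the centre of its underside
- vial_a: small capped vial, 21 mm diameter, 51 mm high, loose bystander on the bench, stays where it is; origin at the centre of its underside
- dropper: dropper bottle with a cone cap, 27 mm diameter, 86 mm high, loose bystander on the bench, stays where it is; origin at the centre of its underside
- petri_dish: open dish with O-rings, 58 mm diameter, 12 mm high, loose bystander on the bench, stays where it is; origin at the centre of its underside
- beaker: clear beaker, 55 mm diameter, 70 mm high, loose bystander on the bench, stays where it is; origin at the centre of its underside
Not all that is in view belongs to the job. What is meant by the test_cell is not green, and is the smaller of those in its own colour. Leave any orange look-alike of the holder alone.

How it is judged:
By the outcome, as a careful person would: the job done as asked, in the order asked, and still so for the second after the job is handed in, with the robot touching nothing.
It also fails if it takes over 51 s, if anything falls off the work surface, if the arm or the gripper's body presses on something with over 40 N, if the wrist force passes 120 N, or if a joint passes its speed limit or range.

## Working session

There is one attempt and no reset: what is moved stays moved. The work goes in short steps, Python scripts to look and compute and a tool call to move; the robot and the scene stay as the last step left them, time stands still between calls to the robot, and variables do not carry over. Pictures are saved under pics/ and viewed, at most 10 in all, crops included, and the job is handed in when it is done.

Besides the shell and the picture viewer there is one more tool, called after "Call:" as name([rows], argument=value, ...), one row to a line, values as JSON. servo_tool: Moves the arm, as the interface text tells. Scaled input: -1 to 1 covers 0.1 m each way for a shift and pi/2 rad each way for a turn. Its arguments: {"type":"object","properties":{"plan":{"type":"array","items":{"type":"array","items":{"type":"number"}}}},"required":["plan"]}

```bash
mkdir -p pics
cat > h.py <<'E'
import numpy as np, cv2
from bench import robot
def cam(n):
    p=robot.camera_params(n); K=np.array(p["camera_matrix"],float); R=cv2.Rodrigues(np.array(p["rvec"],float))[0]; t=np.array(p["tvec"],float).ravel(); return K,R,t
def ray(n,u,v,z):
    K,R,t=cam(n); d=R.T@np.linalg.solve(K,[u,v,1.]); c=-R.T@t; return c+d*(z-c[2])/d[2]
def proj(n,P):
    K,R,t=cam(n); q=(K@(R@np.atleast_2d(P).T+t[:,None])).T; return q[:,:2]/q[:,2:]
def save(n,f,crop=None,s=1):
    im=robot.snapshot(n)[:,:,::-1]
    if crop: a,b,c,d=crop; im=im[b:d,a:c]
    im=cv2.resize(im,None,fx=s,fy=s,interpolation=cv2.INTER_CUBIC); cv2.imwrite("pics/"+f,im)
E
python3 - <<'E'
from h import *
for n in("top","side"):
    save(n,n+"0.png",s=1.4)
    K,R,t=cam(n); print(n,-R.T@t,K[0,0])
    for th in("test_cell","cell_port","holder","gate_knob"):
        for d in robot.find_in(th,n): print(n,th,np.round(d["extent"]),round(d["conf"],2))
print(robot.get_obs())
E
```

```text
top [0.47639847 0.26236006 1.0990529 ] 481.0572460649216
top test_cell [225. 243.  25.  22.] 0.84
top test_cell [263. 264.  28.  20.] 0.61
top test_cell [203. 201.  18.  36.] 0.59
top cell_port [201. 199.  27.  34.] 0.81
top cell_port [228. 246.  22.  29.] 0.8
top cell_port [266. 263.  24.  22.] 0.8
top cell_port [421. 184.  25.  25.] 0.26
top holder [328. 226.  71.  32.] 0.91
top holder [153. 274.  66.  47.] 0.67
top gate_knob [149. 273.  58.  24.] 0.93
top gate_knob [323. 222.  64.  24.] 0.58
top gate_knob [228. 245.  23.  25.] 0.21
side [ 0.8820711  -0.56306672  0.94482902] 546.8720768388582
side test_cell [307. 188.  26.  18.] 0.86
side test_cell [231. 210.  22.  23.] 0.84
side test_cell [266. 195.  21.  13.] 0.55
side cell_port [310. 188.  33.  25.] 0.75
side cell_port [235. 209.  26.  26.] 0.69
side cell_port [267. 195.  28.  15.] 0.58
side cell_port [247. 255.  41.  42.] 0.41
side holder [266. 151.  46.  45.] 0.88
side holder [243. 263.  57.  64.] 0.85
side holder [198. 244.  26.  26.] 0.69
side gate_knob [265. 146.  33.  22.] 0.93
side gate_knob [246. 253.  36.  41.] 0.82
side gate_knob [345. 253.  21.  33.] 0.5
{'time': 0.5, 'joint_positions': array([ 5.92916153e-01,  8.72456338e-02,  1.37076233e+00,  5.01162030e-05,
        1.68355297e+00, -1.03119913e-01]), 'qvel': array([-0.00125417, -0.00038171, -0.00142601,  0.00034536,  0.00124837,
       -0.00107291]), 'joint_torque': array([-1.18914912e-03, -3.39624310e+01, -3.02266574e+01,  7.17120571e-02,
        2.44049885e-02, -1.53002688e-06]), 'tool_pos': array([0.42207532, 0.35265819, 0.22244925]), 'ee_rot': array([ 3.14155598e+00, -4.62681040e-05,  2.26683803e+00]), 'wrist_force': array([ 0.73627625, -0.2517983 , -0.01548044]), 'wrist_torque': array([-0.05025948,  0.03022214, -0.01970075]), 'finger_force': 0.0, 'width': 0.09417176072403614}
```

View pics/top0.png

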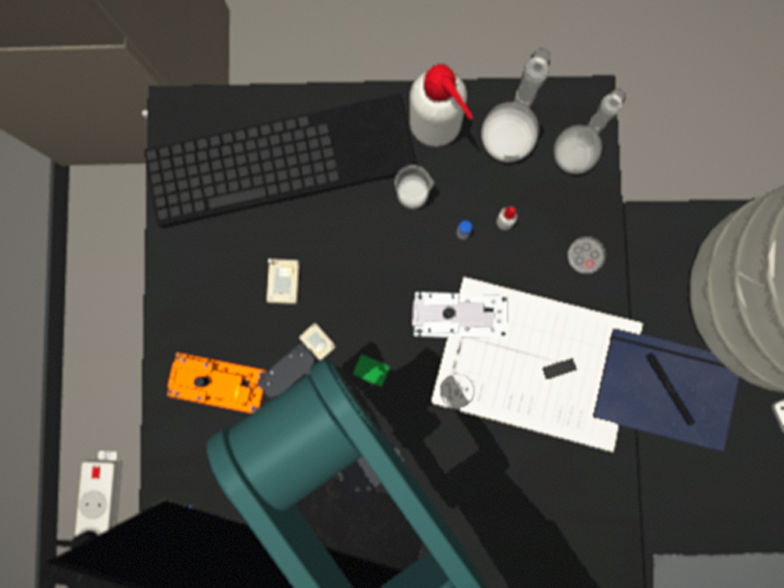

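View pics/side0.png

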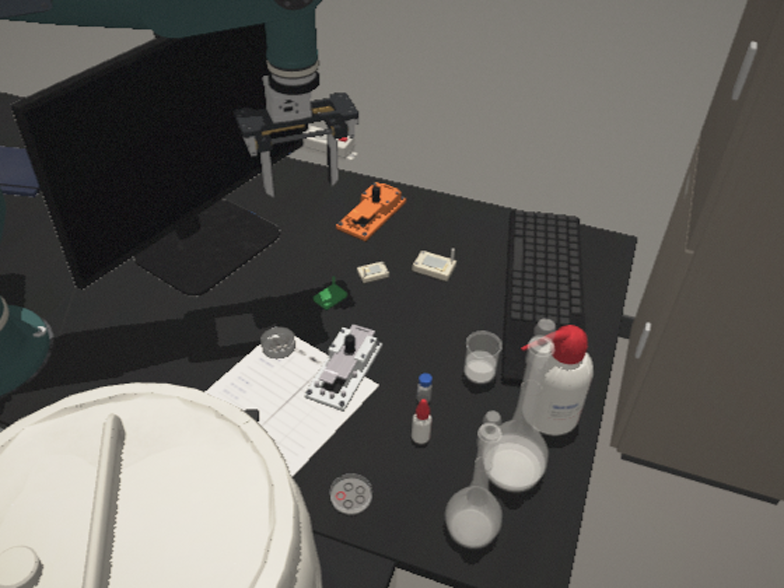

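The top picture shows two cream cells: a larger one at about (202,201) px and a smaller one at about (227,244). There is also a green one at (266,264). The smaller cream one fits the description. The white/aluminium holder is at (328,225); the orange look-alike at (153,273) is left alone. I'll confirm this in one enlarged montage.

Run:
```python
from h import *
T=robot.snapshot("top")[:,:,::-1];S=robot.snapshot("side")[:,:,::-1]
def c(im,u,v,w,h,): return cv2.resize(im[v-h//2:v+h//2,u-w//2:u+w//2],(400,300),interpolation=cv2.INTER_CUBIC)
m=np.vstack([np.hstack([c(T,227,244,40,30),c(S,267,195,40,30)]),np.hstack([c(T,328,225,80,60),c(S,246,258,80,60)])])
cv2.imwrite("pics/m1.png",m)
```

```text
(no output)
```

View pics/m1.png

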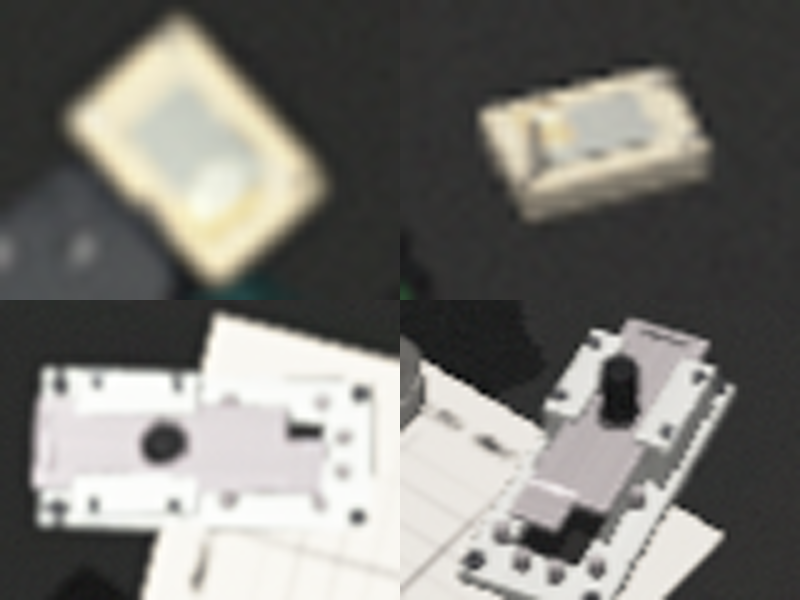

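The montage confirms it: the small cream cell has its tube apparently near one end, and the aluminium holder has six visible pins with its nest to the right and its cut-away up in the picture. I'll fit the poses next.

```bash
cat >> h.py <<'E'
from scipy.optimize import least_squares
def pl(p,L):
    c,s=np.cos(p[2]),np.sin(p[2]); L=np.atleast_2d(L)/1000.; return np.c_[p[0]+c*L[:,0]-s*L[:,1],p[1]+s*L[:,0]+c*L[:,1],L[:,2]]
def fit(obs,p0): # obs: list of (cam, local mm Nx3, px Nx2)
    f=lambda p:np.concatenate([(proj(n,pl(p,L))-U).ravel() for n,L,U in obs])
    r=least_squares(f,p0); return r.x,np.abs(r.fun).max()
E
python3 - <<'E'
from h import *
o=np.array
pins=o([[23,-9,20],[23,-51,20],[8,-61,20],[-8,-61,20],[-23,-51,20],[-23,-9,20]])
U=o([[231,102],[321,103],[344,137],[343,171],[320,203],[229,201]])/5+[288,195]
c0=ray("top",328,225,.01)[:2]
for y in(0,1.57,3.14,-1.57):
    p,e=fit([("top",pins,U)],[*c0,y])
    print("holder",p,e)
    if e<2: hp=p
k=ray("top",288+163/5,195+143/5,.058); c,s=np.cos(hp[2]),np.sin(hp[2]); print("knob",k, "local",(o([[c,s],[-s,c]])@(k[:2]-hp[:2]))*1e3)
print("knob side", ray("side",206+220/5,228+62/5,.058))
# cell
Ut=o([[178,12],[328,185],[220,285],[68,115]])/10+[207,229]
Us=o([[483,115],[670,75],[710,145],[525,190]])/10*[1,1]+[247-40,180]
W=ray("top",*Ut.mean(0),.011)[:2]; print("cell c",W,"side",ray("side",*Us.mean(0),.011))
for i,u in enumerate(Ut): print(i,ray("top",*u,.011)[:2])
for u in Us: print("s",ray("side",*u,.011)[:2])
L=o([[17,25,11],[17,-25,11],[-17,-25,11],[-17,25,11]])
for y in np.arange(8)*np.pi/4:
    p,e=fit([("top",L,Ut)],[*W,y])
    if e<2.5:
        print("cell",p,e)
        for n,off,s in(("top",[207,229],10),("side",[207,180],10)):
            q=(proj(n,pl(p,[[12,-20,11],[12,-20,32]]))-off)*s; print(n,q.round())
E
```

```text
holder [ 0.56351221  0.17474841 -0.04516697] 0.4287719512366266
holder [ 0.56351221  0.17474841 -0.04516695] 0.4287720878567143
holder [0.56351221 0.17474841 6.23801826] 0.42877111353544706
holder [ 0.56351221  0.17474841 -0.045167  ] 0.42877160950712323
knob [0.56416143 0.19726346 0.058     ] local [-0.3680377  22.52140474]
knob side [0.56633976 0.20008784 0.058     ]
cell c [0.52647699 0.40755003] side [0.52852987 0.40826773 0.011     ]
0 [0.55770091 0.41199226]
1 [0.51779988 0.37828464]
2 [0.49578055 0.40290702]
3 [0.53483959 0.43711337]
s [0.49922131 0.40360114]
s [0.53852043 0.43523883]
s [0.55712825 0.41370684]
s [0.51932873 0.3811217 ]
cell [ 0.52652238  0.40756959 -0.85350723] 0.5042203831990264
top [[297. 179.]
 [286. 175.]]
side [[531. 179.]
 [531. 117.]]
cell [ 0.52652238  0.40756959 -0.85350726] 0.504220331719722
top [[297. 179.]
 [286. 175.]]
side [[531. 179.]
 [531. 117.]]
cell [ 0.52652238  0.40756959 -0.85350726] 0.504220333069668
top [[297. 179.]
 [286. 175.]]
side [[531. 179.]
 [531. 117.]]
cell [0.52652238 0.40756959 5.429678  ] 0.5042202328357348
top [[297. 179.]
 [286. 175.]]
side [[531. 179.]
 [531. 117.]]
cell [0.52652238 0.40756959 5.42967804] 0.5042203048791691
top [[297. 179.]
 [286. 175.]]
side [[531. 179.]
 [531. 117.]]
cell [0.52652238 0.40756959 5.42967804] 0.5042203070764799
top [[297. 179.]
 [286. 175.]]
side [[531. 179.]
 [531. 117.]]
cell [0.52652238 0.40756959 5.42967803] 0.5042202889837313
top [[297. 179.]
 [286. 175.]]
side [[531. 179.]
 [531. 117.]]
cell [0.52652238 0.40756959 5.42967806] 0.5042203488093548
top [[297. 179.]
 [286. 175.]]
side [[531. 179.]
 [531. 117.]]
```

```bash
cat >> h.py <<'E'
def go(tgt,psi,n=None,start=None):
    """print the n normalised calls from present pose (or start) to tgt, all the turn in the first ones"""
    ob=robot.get_obs(); P=np.array(ob["tool_pos"]) if start is None else np.array(start[:3]); y=ob["ee_rot"][2] if start is None else start[3]
    tgt=np.array(tgt)
    d=(tgt-P); dpsi=psi-y
    n=n or int(max(np.ceil(np.linalg.norm(d)/.1),np.ceil(abs(dpsi)/1.4)))
    for i in range(n):
        dy=dpsi/n; s=d/n
        tx=np.array([np.cos(y),np.sin(y),0]); ty=np.array([np.sin(y),-np.cos(y),0])
        print("call",np.round([s@tx*10,s@ty*10,-s[2]*10,0,0,-dy/(np.pi/2)],3)); y+=dy
E
python3 - <<'E'
from h import *
go([.565,.199,.12],3.0964,3)
E
```

```text
call [-0.698  0.037  0.342  0.     0.    -0.176]
call [-0.682 -0.155  0.342  0.     0.    -0.176]
call [-0.614 -0.335  0.342  0.     0.    -0.176]
```

Call:
servo_tool([
  [-0.698,0.037,0.342,0,0,-0.176,94],
  [-0.698,0.037,0.342,0,0,-0.176,94],
  [-0.698,0.037,0.342,0,0,-0.176,94],
  [-0.698,0.037,0.342,0,0,-0.176,94],
])

```text
time: 0.93
tool_pos: [0.47, 0.2999, 0.1866]
ee_rot: [-3.139, -0.002, 2.541]
wrist_force: [-0.7, 0.2, -0.6]
width: 0.0941
finger_force: 0.0
```

Call:
servo_tool([
  [-0.682,-0.155,0.342,0,0,-0.176,94],
  [-0.682,-0.155,0.342,0,0,-0.176,94],
  [-0.682,-0.155,0.342,0,0,-0.176,94],
  [-0.682,-0.155,0.342,0,0,-0.176,94],
])

```text
time: 1.27
tool_pos: [0.5174, 0.2496, 0.1533]
ee_rot: [-3.141, -0.002, 2.817]
wrist_force: [-0.2, 0.4, 0.3]
width: 0.094
finger_force: 0.0
```

Call:
servo_tool([
  [-0.614,-0.335,0.342,0,0,-0.176,94],
  [-0.614,-0.335,0.342,0,0,-0.176,94],
  [-0.614,-0.335,0.342,0,0,-0.176,94],
  [-0.614,-0.335,0.342,0,0,-0.176,94],
  [-0.614,-0.335,0.342,0,0,-0.176,94],
  [-0.614,-0.335,0.342,0,0,-0.176,94],
])

```text
time: 1.77
tool_pos: [0.565, 0.2006, 0.1215]
ee_rot: [3.14, 0.002, 3.096]
wrist_force: [-0.3, 0.4, -0.2]
width: 0.0941
finger_force: 0.0
```

Call:
servo_tool([
  [0,0,0.33,0,0,0,94],
  [0,0,0.66,0,0,0,94],
  [0,0,0.66,0,0,0,94],
  [0,0,0.66,0,0,0,40],
  [0,0,0.66,0,0,0,10],
  [0,0,0.66,0,0,0,10],
  [0,0,0.66,0,0,0,10],
  [0,0,0.66,0,0,0,10],
  [0,0,0.66,0,0,0,10],
  [0,0,0.66,0,0,0,10],
  [0,0,0.66,0,0,0,10],
  [0,0,0.66,0,0,0,10],
])

```text
time: 2.77
tool_pos: [0.5649, 0.199, 0.0539]
ee_rot: [-3.142, -0.0, 3.096]
wrist_force: [-1.1, 0.1, 0.4]
width: 0.0375
finger_force: 0.0
```

Run:
```python
from h import *
T=robot.snapshot("top")[:,:,::-1];S=robot.snapshot("side")[:,:,::-1]
def c(im,u,v,w,h,): return cv2.resize(im[v-h//2:v+h//2,u-w//2:u+w//2],(400,300),interpolation=cv2.INTER_CUBIC)
m=np.vstack([np.hstack([c(T,227,244,40,30),c(S,267,195,40,30)]),np.hstack([c(T,328,225,80,60),c(S,246,258,80,60)])])
cv2.imwrite("pics/m2.png",m)
```

```text
(no output)
```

View pics/m2.png

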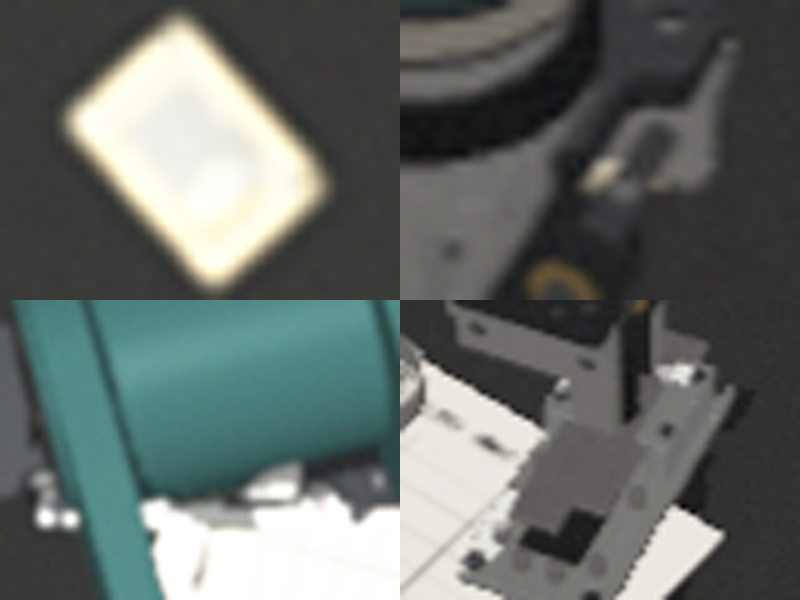

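The cell sits clear at the same pixels as before (centre about (227,244)), with a faint tube mark near its right corner. The fingers straddle the knob and are still closing, so I keep closing them.

Call:
servo_tool([
  [0,0,0,0,0,0,10],
  [0,0,0,0,0,0,10],
  [0,0,0,0,0,0,10],
  [0,0,0,0,0,0,10],
  [0,0,0,0,0,0,10],
  [0,0,0,0,0,0,10],
])

```text
time: 3.37
tool_pos: [0.5649, 0.1989, 0.0538]
ee_rot: [-3.141, -0.0, 3.096]
wrist_force: [-0.8, -0.3, -0.4]
width: 0.0174
finger_force: 30.0
```

Call:
servo_tool([
  [0,0.1,0,0,0,0,10],
  [0,0.2,0,0,0,0,10],
  [0,0.3,0,0,0,0,10],
  [0,0.4,0,0,0,0,10],
  [0,0.48,0,0,0,0,10],
  [0,0.5,0,0,0,0,10],
  [0,0.52,0,0,0,0,10],
  [0,0.52,0,0,0,0,10],
])

```text
time: 4.03
tool_pos: [0.5676, 0.252, 0.0539]
ee_rot: [3.14, 0.001, 3.097]
wrist_force: [2.0, 0.8, -2.8]
width: 0.0173
finger_force: 30.0
```

Call:
servo_tool([
  [0,0.01,0,0,0,0,10],
  [0,0.02,0,0,0,0,10],
  [0,0.02,0,0,0,0,10],
])

```text
time: 4.28
tool_pos: [0.5676, 0.2527, 0.0539]
ee_rot: [-3.141, 0.0, 3.096]
wrist_force: [2.7, -1.2, -2.4]
width: 0.0173
finger_force: 30.0
```

Call:
servo_tool([
  [0,0.01,0,0,0,0,10],
  [0,0.02,0,0,0,0,10],
  [0,0.02,0,0,0,0,10],
])

```text
time: 4.53
tool_pos: [0.5677, 0.2546, 0.0538]
ee_rot: [-3.141, 0.0, 3.096]
wrist_force: [3.4, -1.8, -2.7]
width: 0.0175
finger_force: 30.0
```

Call:
servo_tool([
  [0,0.01,0,0,0,0,10],
  [0,0.02,0,0,0,0,10],
  [0,0.02,0,0,0,0,10],
])

```text
time: 4.78
tool_pos: [0.5677, 0.2548, 0.0538]
ee_rot: [-3.137, -0.0, 3.096]
wrist_force: [2.4, -7.3, -1.3]
width: 0.0166
finger_force: 30.0
```

Call:
servo_tool([
  [0,0,0,0,0,0,45],
  [0,0,0,0,0,0,45],
  [0,0,0,0,0,0,45],
  [0,0,0,0,0,0,60],
  [0,0,0,0,0,0,60],
  [0,0,0,0,0,0,60],
  [0,0,-0.3,0,0,0,60],
  [0,0,-0.6,0,0,0,60],
  [0,0,-0.9,0,0,0,60],
  [0,0,-0.9,0,0,0,60],
])

```text
time: 5.62
tool_pos: [0.571, 0.2585, 0.1522]
ee_rot: [3.136, 0.013, 3.097]
wrist_force: [0.4, 0.8, 1.3]
width: 0.0598
finger_force: 0.0
```

Run:
```python
from h import *
go([.5275,.408,.11],0.717,3)
K=robot.find_in("gate_knob","side"); print([(np.round(k["extent"]),k["conf"]) for k in K])
S=robot.snapshot("side")[:,:,::-1];T=robot.snapshot("top")[:,:,::-1]
def c(im,u,v,w,h,): return cv2.resize(im[v-h//2:v+h//2,u-w//2:u+w//2],(400,300),interpolation=cv2.INTER_CUBIC)
cv2.imwrite("pics/m3.png",np.hstack([c(T,328,225,80,60),c(S,246,248,100,75)]))
```

```text
call [0.167 0.491 0.141 0.    0.    0.505]
call [0.467 0.225 0.141 0.    0.    0.505]
call [ 0.489 -0.175  0.141  0.     0.     0.505]
[(array([247., 255.,  39.,  38.]), 0.71), (array([274., 142.,  17.,  13.]), 0.67)]
```

View pics/m3.png

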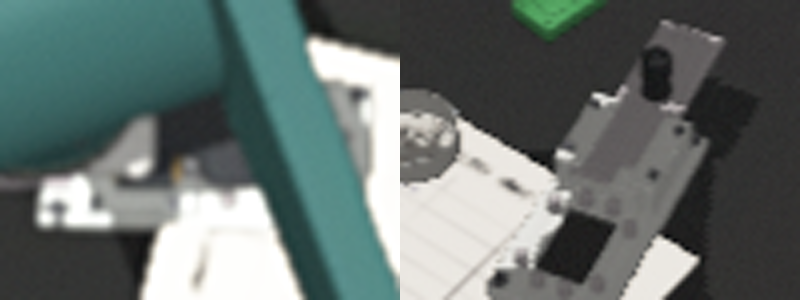

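The gate is fully open: the knob is at the rails' far end and the nest's black pad is bare. On to the cell.

Call:
servo_tool([
  [0.08,0.25,0.05,0,0,0.25,60],
  [0.167,0.491,0.1,0,0,0.505,60],
  [0.167,0.491,0.1,0,0,0.505,60],
  [0.167,0.491,0.1,0,0,0.505,60],
  [0.167,0.491,0.1,0,0,0.505,60],
  [0.167,0.491,0.1,0,0,0.505,60],
  [0.167,0.491,0.1,0,0,0.505,60],
  [0.167,0.491,0.1,0,0,0.505,60],
])

```text
time: 6.43
tool_pos: [0.5518, 0.3064, 0.131]
ee_rot: [-3.137, -0.002, 2.303]
wrist_force: [-1.2, 0.4, -0.5]
width: 0.0599
finger_force: 0.0
```

Call:
servo_tool([
  [0.467,0.225,0.1,0,0,0.505,60],
  [0.467,0.225,0.1,0,0,0.505,60],
  [0.467,0.225,0.1,0,0,0.505,60],
  [0.467,0.225,0.1,0,0,0.505,60],
  [0.467,0.225,0.1,0,0,0.505,60],
  [0.467,0.225,0.1,0,0,0.505,60],
  [0.467,0.225,0.1,0,0,0.505,60],
  [0.467,0.225,0.1,0,0,0.505,60],
])

```text
time: 7.1
tool_pos: [0.5378, 0.3562, 0.122]
ee_rot: [-3.139, 0.002, 1.51]
wrist_force: [0.4, 0.1, 0.6]
width: 0.06
finger_force: 0.0
```

Call:
servo_tool([
  [0.489,-0.175,0.1,0,0,0.505,60],
  [0.489,-0.175,0.1,0,0,0.505,60],
  [0.489,-0.175,0.1,0,0,0.505,60],
  [0.489,-0.175,0.1,0,0,0.505,60],
  [0.489,-0.175,0.1,0,0,0.505,60],
  [0.489,-0.175,0.1,0,0,0.505,60],
  [0.489,-0.175,0.1,0,0,0.505,60],
  [0.489,-0.175,0.1,0,0,0.505,60],
  [0.489,-0.175,0.1,0,0,0.505,60],
])

```text
time: 7.85
tool_pos: [0.5237, 0.4062, 0.1129]
ee_rot: [-3.141, 0.002, 0.719]
wrist_force: [-0.1, -0.4, 0.4]
width: 0.0597
finger_force: 0.0
```

Run:
```python
from h import *
go([.5275,.408,.06],0.717,1)
```

```text
call [0.041 0.011 0.529 0.    0.    0.002]
```

Call:
servo_tool([
  [0.04,0.01,0.3,0,0,0,60],
  [0.04,0.01,0.6,0,0,0,60],
  [0.04,0.01,0.8,0,0,0,60],
  [0.04,0.01,0.93,0,0,0,60],
  [0.04,0.01,0.93,0,0,0,60],
  [0.04,0.01,0.93,0,0,0,30],
  [0.04,0.01,0.93,0,0,0,30],
  [0.04,0.01,0.93,0,0,0,30],
  [0.04,0.01,0.93,0,0,0,30],
  [0.04,0.01,0.93,0,0,0,30],
  [0.04,0.01,0.93,0,0,0,30],
  [0.04,0.01,0.93,0,0,0,30],
])

```text
time: 8.85
tool_pos: [0.5281, 0.4086, 0.0216]
ee_rot: [3.142, -0.001, 0.717]
wrist_force: [-0.4, 0.4, 2.3]
width: 0.0334
finger_force: 30.0
```

Call:
servo_tool([
  [0,0,0,0,0,0,28],
  [0,0,0,0,0,0,28],
])

```text
time: 9.02
tool_pos: [0.5282, 0.4086, 0.0216]
ee_rot: [3.142, -0.001, 0.717]
wrist_force: [0.0, 0.3, 3.2]
width: 0.0339
finger_force: 30.0
```

Call:
servo_tool([
  [0,0,-0.1,0,0,0,28],
  [0,0,-0.3,0,0,0,28],
  [0,0,-0.6,0,0,0,28],
  [0,0,-0.8,0,0,0,28],
  [0,0,-0.8,0,0,0,28],
  [0,0,-0.8,0,0,0,28],
])

```text
time: 9.52
tool_pos: [0.5286, 0.4087, 0.1027]
ee_rot: [3.141, -0.003, 0.716]
wrist_force: [-0.9, -0.3, -0.6]
width: 0.0334
finger_force: 30.0
```

Run:
```python
from h import *
print(robot.get_obs()["width"],robot.get_obs()["tool_pos"])
go([.564,.1458,.1],1.525,4)
```

```text
0.033429178363666136 [0.52864621 0.40871721 0.10268626]
call [-0.365  0.554  0.007  0.     0.    -0.129]
call [-0.469  0.469  0.007  0.     0.    -0.129]
call [-0.553  0.366  0.007  0.     0.    -0.129]
call [-0.616  0.247  0.007  0.     0.    -0.129]
```

Call:
servo_tool([
  [-0.18,0.27,0,0,0,-0.065,28],
  [-0.365,0.554,0,0,0,-0.129,28],
  [-0.365,0.554,0,0,0,-0.129,28],
  [-0.365,0.554,0,0,0,-0.129,28],
])

```text
time: 9.85
tool_pos: [0.5358, 0.3406, 0.0984]
ee_rot: [-3.14, 0.004, 0.916]
wrist_force: [0.8, 0.2, -0.5]
width: 0.0334
finger_force: 30.0
```

Call:
servo_tool([
  [-0.23,0.23,0,0,0,-0.065,28],
  [-0.469,0.469,0,0,0,-0.129,28],
  [-0.469,0.469,0,0,0,-0.129,28],
  [-0.469,0.469,0,0,0,-0.129,28],
])

```text
time: 10.18
tool_pos: [0.5451, 0.2764, 0.0996]
ee_rot: [-3.14, 0.001, 1.118]
wrist_force: [1.1, 0.0, -0.1]
width: 0.0331
finger_force: 30.0
```

Call:
servo_tool([
  [-0.28,0.18,0,0,0,-0.065,28],
  [-0.553,0.366,0,0,0,-0.129,28],
  [-0.553,0.366,0,0,0,-0.129,28],
  [-0.553,0.366,0,0,0,-0.129,28],
])

```text
time: 10.52
tool_pos: [0.5543, 0.2116, 0.1002]
ee_rot: [-3.14, -0.001, 1.321]
wrist_force: [0.0, -0.1, -0.1]
width: 0.0331
finger_force: 30.0
```

Call:
servo_tool([
  [-0.31,0.12,0,0,0,-0.065,28],
  [-0.616,0.247,0,0,0,-0.129,28],
  [-0.616,0.247,0,0,0,-0.129,28],
  [-0.616,0.247,0,0,0,-0.129,28],
  [-0.616,0.247,0,0,0,-0.129,28],
  [-0.616,0.247,0,0,0,-0.129,28],
])

```text
time: 11.02
tool_pos: [0.5632, 0.1474, 0.1007]
ee_rot: [-3.141, -0.001, 1.528]
wrist_force: [0.6, -0.4, -0.0]
width: 0.0335
finger_force: 30.0
```

Run:
```python
from h import *
go([.564,.1458,.05],1.525,1)
```

```text
call [-0.015  0.009  0.507  0.     0.     0.002]
```

Call:
servo_tool([
  [-0.015,0.009,0.2,0,0,0,28],
  [-0.015,0.009,0.4,0,0,0,28],
  [-0.015,0.009,0.5,0,0,0,28],
  [-0.015,0.009,0.5,0,0,0,28],
  [-0.015,0.009,0.5,0,0,0,28],
])

```text
time: 11.43
tool_pos: [0.5637, 0.1447, 0.0504]
ee_rot: [-3.14, -0.0, 1.528]
wrist_force: [0.1, 0.1, 0.0]
width: 0.0337
finger_force: 30.0
```

Run:
```python
from h import *
print(robot.get_obs()["tool_pos"])
S=robot.snapshot("side")[:,:,::-1];T=robot.snapshot("top")[:,:,::-1]
def c(im,u,v,w,h,): return cv2.resize(im[v-h//2:v+h//2,u-w//2:u+w//2],(400,300),interpolation=cv2.INTER_CUBIC)
cv2.imwrite("pics/m4.png",np.hstack([c(T,338,225,60,45),c(S,240,270,60,45)]))
# predicted: pins and cell corners, tube in crop pixels
hp=[.5635,.1747,-.0452]
print((proj("side",pl([.5653,.1758,-.0452],[[23,-9,20],[23,-51,20],[8,-61,20],[-8,-61,20],[-23,-51,20],[-23,-9,20]]))-[210,247.5])*[6.667]*1)
```

```text
[0.56369495 0.14468728 0.0503558 ]
[[290.17379104 118.76925741]
 [237.29185935 209.86904862]
 [182.11515768 217.68536684]
 [137.39781501 202.31432184]
 [109.30875207 166.15017956]
 [164.58264419  76.95790238]]
```

View pics/m4.png

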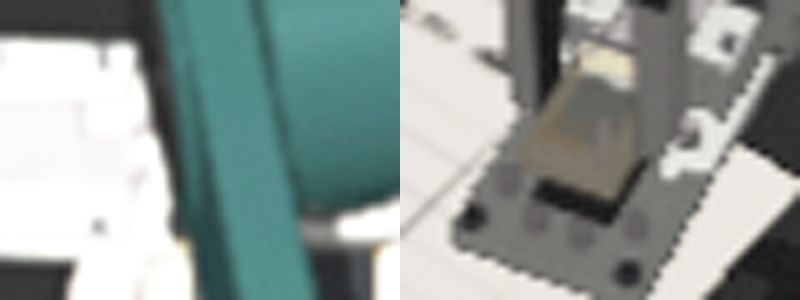

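Side view: the cell hangs over the nest with its tube at the front right, the cut-away corner (crop (205,130)). The end pins sit at crop (137,218) and (182,233). I'll compare this with the prediction.

Run:
```python
from h import *
p=robot.get_obs()["tool_pos"]
z=(p[2]-.0216)*1000
print(((proj("side",pl([p[0],p[1],-.0452],[[-17,-25,z],[17,-25,z],[-17,-25,z+11],[17,-25,z+11],[12,-20,z+11],[12,-20,z+32]])))-[210,247.5])*6.667)
# px shift per mm along holder x,y
a=proj("side",pl([.565,.15,-.0452],[[0,0,20],[1,0,20],[0,1,20]]))*6.667; print(a[1]-a[0],a[2]-a[0])
go([.564,.1458,.05],1.525,1)
```

```text
[[120.57932793 163.83537899]
 [216.04088577 196.39748122]
 [119.19387252 141.88037372]
 [215.27701584 174.48806936]
 [207.67082699 158.55352022]
 [206.09302953 115.87851967]]
[2.75238902 0.92570966] [ 1.27997262 -2.13559097]
call [ 0.013 -0.011  0.021  0.     0.     0.001]
```

Run:
```python
from h import *
m=cv2.imread("pics/m3.png")[:,400:]; g=m.max(2)
for th in(40,55,70):
    n,l,st,ce=cv2.connectedComponentsWithStats((g<th).astype(np.uint8)); k=l[245,177]; print(th,k,st[k],ce[k])
    if k: 
        c=cv2.findContours((l==k).astype(np.uint8),0,2)[0][0]; print(cv2.boxPoints(cv2.minAreaRect(c)).round(), cv2.approxPolyDP(c,6,True)[:,0].tolist())
o=[196,210.5]
print("pred pad",((proj("side",pl([.5653,.1758,-.0452],[[0,-30,12],[-15,-53,12],[15,-53,12],[15,-7,12],[-15,-7,12]]))-o)*4).round(1))
a=proj("side",pl([.565,.15,-.0452],[[0,0,12],[1,0,12],[0,1,12]]))*4; print(a[1]-a[0],a[2]-a[0])
```

```text
40 19 [ 138  213   74   69 2854] [175.60756833 246.94674142]
[[138. 265.]
 [173. 204.]
 [213. 227.]
 [178. 288.]] [[171, 213], [138, 265], [181, 281], [211, 226]]
55 6 [ 138  212   76   71 3148] [175.65184244 246.73856417]
[[135. 266.]
 [173. 201.]
 [215. 226.]
 [178. 291.]] [[170, 212], [138, 267], [181, 282], [213, 225]]
70 4 [ 137  210   78   74 3372] [175.6797153  246.62514828]
[[134. 267.]
 [173. 200.]
 [217. 226.]
 [178. 292.]] [[170, 210], [137, 267], [181, 283], [214, 224]]
pred pad [[176.6 242.7]
 [133.8 264.2]
 [183.7 281.3]
 [218.5 221.7]
 [169.7 205.4]]
[1.64376892 0.5548785 ] [ 0.76419911 -1.28049311]
```

Call:
servo_tool([
  [0.007,0,0.03,0,0,0.002,28],
  [0.007,0,0.06,0,0,0.002,28],
  [0.007,0,0.08,0,0,0.002,28],
  [0.007,0,0.1,0,0,0.002,28],
  [0.007,0,0.1,0,0,0.002,28],
])

```text
time: 11.95
tool_pos: [0.564, 0.1444, 0.0404]
ee_rot: [-3.141, 0.0, 1.524]
wrist_force: [-0.6, -0.1, 0.4]
width: 0.0333
finger_force: 30.0
```

Call:
servo_tool([
  [0,0,0.02,0,0,0,28],
  [0,0,0.035,0,0,0,28],
  [0,0,0.05,0,0,0,28],
  [0,0,0.05,0,0,0,28],
])

```text
time: 12.28
tool_pos: [0.5641, 0.1445, 0.0355]
ee_rot: [-3.141, 0.0, 1.524]
wrist_force: [-0.3, 0.3, -0.4]
width: 0.0336
finger_force: 30.0
```

Call:
servo_tool([
  [0,0,0.01,0,0,0,28],
  [0,0,0.018,0,0,0,28],
  [0,0,0.018,0,0,0,28],
])

```text
time: 12.53
tool_pos: [0.5642, 0.1445, 0.0339]
ee_rot: [-3.141, 0.0, 1.524]
wrist_force: [-0.1, 0.3, -0.5]
width: 0.0334
finger_force: 30.0
```

Call:
servo_tool([
  [0,0,0.005,0,0,0,28],
  [0,0,0.005,0,0,0,28],
  [0,0,0.005,0,0,0,50],
  [0,0,0.005,0,0,0,50],
  [0,0,0.005,0,0,0,50],
  [0,0,0.005,0,0,0,50],
  [0,0,0.005,0,0,0,50],
  [0,0,0.005,0,0,0,50],
])

```text
time: 13.2
tool_pos: [0.5643, 0.1445, 0.0336]
ee_rot: [3.142, -0.0, 1.524]
wrist_force: [0.9, -0.6, 0.4]
width: 0.0501
finger_force: 0.0
```

Call:
servo_tool([
  [0,0,-0.2,0,0,0,60],
  [0,0,-0.5,0,0,0,60],
  [0,0,-0.9,0,0,0,60],
  [0,0,-1,0,0,0,60],
  [0,0,-1,0,0,0,60],
  [0,0,-1,0,0,0,60],
])

```text
time: 13.7
tool_pos: [0.5645, 0.1445, 0.1339]
ee_rot: [3.14, -0.0, 1.524]
wrist_force: [-0.2, -0.2, -1.3]
width: 0.0598
finger_force: 0.0
```

Run:
```python
from h import *
S=robot.snapshot("side")[:,:,::-1]
cv2.imwrite("pics/m5.png",cv2.resize(S[225:300,196:296],(800,600),interpolation=cv2.INTER_CUBIC))
go([.5688,.2548,.11],3.0964,2)
```

```text
call [ 0.553  0.001  0.11   0.     0.    -0.501]
call [ 0.39   0.392  0.11   0.     0.    -0.501]
```

View pics/m5.png

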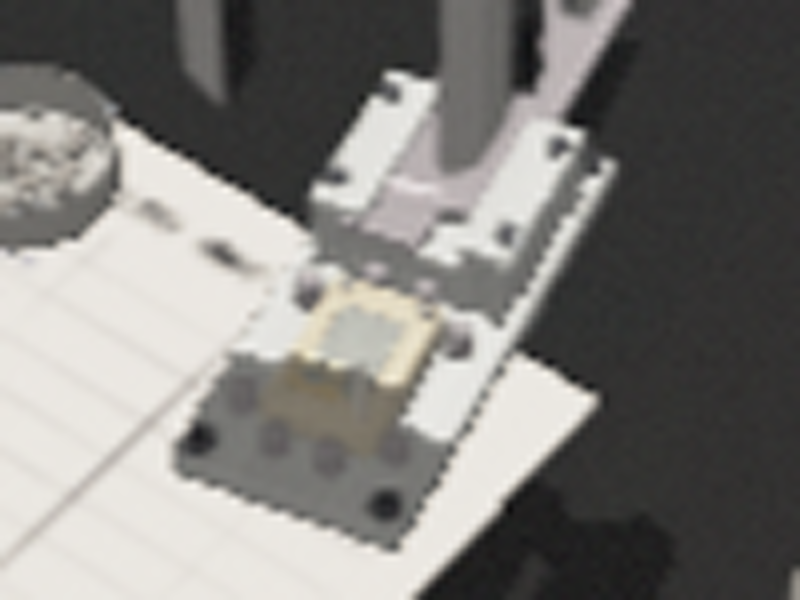

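The cell lies flat between the pins at crop (350,360), with its tube standing at the front-right corner. Now for closing the gate.

Call:
servo_tool([
  [0.28,0,0.05,0,0,-0.25,60],
  [0.553,0,0.11,0,0,-0.501,60],
  [0.553,0,0.11,0,0,-0.501,60],
  [0.553,0,0.11,0,0,-0.501,60],
  [0.553,0,0.11,0,0,-0.501,60],
  [0.553,0,0.11,0,0,-0.501,60],
  [0.553,0,0.11,0,0,-0.501,60],
  [0.553,0,0.11,0,0,-0.501,60],
])

```text
time: 14.42
tool_pos: [0.5652, 0.1994, 0.1191]
ee_rot: [-3.136, -0.003, 2.311]
wrist_force: [-0.1, -1.3, 0.5]
width: 0.0602
finger_force: 0.0
```

Call:
servo_tool([
  [0.2,0.2,0.05,0,0,-0.25,60],
  [0.39,0.392,0.11,0,0,-0.501,60],
  [0.39,0.392,0.11,0,0,-0.501,60],
  [0.39,0.392,0.11,0,0,-0.501,60],
  [0.39,0.392,0.11,0,0,-0.501,60],
  [0.39,0.392,0.11,0,0,-0.501,60],
  [0.39,0.392,0.11,0,0,-0.501,60],
  [0.39,0.392,0.11,0,0,-0.501,60],
  [0.39,0.392,0.11,0,0,-0.501,60],
])

```text
time: 15.17
tool_pos: [0.5687, 0.2547, 0.1098]
ee_rot: [-3.141, -0.003, 3.096]
wrist_force: [0.2, 0.1, -0.4]
width: 0.0598
finger_force: 0.0
```

Run:
```python
from h import *
go([.5688,.2545,.054],3.0964,1)
```

```text
call [-0.001 -0.002  0.558  0.     0.    -0.   ]
```

Call:
servo_tool([
  [0,0,0.3,0,0,0,60],
  [0,0,0.5,0,0,0,60],
  [0,0,0.56,0,0,0,60],
  [0,0,0.56,0,0,0,40],
  [0,0,0.56,0,0,0,10],
  [0,0,0.56,0,0,0,10],
  [0,0,0.56,0,0,0,10],
  [0,0,0.56,0,0,0,10],
  [0,0,0.56,0,0,0,10],
  [0,0,0.56,0,0,0,10],
  [0,0,0.56,0,0,0,10],
  [0,0,0.56,0,0,0,10],
])

```text
time: 16.17
tool_pos: [0.57, 0.2545, 0.0565]
ee_rot: [-3.141, 0.001, 3.098]
wrist_force: [-0.3, -2.5, 4.0]
width: 0.0173
finger_force: 30.0
```

Call:
servo_tool([
  [0,0,0,0,0,0,10],
  [0,0,0,0,0,0,10],
])

```text
time: 16.33
tool_pos: [0.57, 0.2546, 0.0564]
ee_rot: [-3.141, 0.001, 3.098]
wrist_force: [0.2, -2.2, 5.2]
width: 0.0171
finger_force: 30.0
```

Call:
servo_tool([
  [0,-0.08,0,0,0,0,10],
  [0,-0.16,0,0,0,0,10],
  [0,-0.24,0,0,0,0,10],
  [0,-0.3,0,0,0,0,10],
  [0,-0.3,0,0,0,0,10],
])

```text
time: 16.75
tool_pos: [0.5684, 0.2239, 0.0564]
ee_rot: [3.141, 0.001, 3.097]
wrist_force: [-0.3, -1.7, 6.7]
width: 0.0168
finger_force: 30.0
```

Call:
servo_tool([
  [0,-0.06,-0.02,0,0,0,10],
  [0,-0.12,-0.02,0,0,0,10],
  [0,-0.18,-0.02,0,0,0,10],
  [0,-0.24,-0.02,0,0,0,10],
  [0,-0.28,-0.02,0,0,0,10],
  [0,-0.3,-0.02,0,0,0,10],
  [0,-0.3,-0.02,0,0,0,10],
])

```text
time: 17.33
tool_pos: [0.5668, 0.1938, 0.0566]
ee_rot: [-3.14, -0.001, 3.097]
wrist_force: [4.7, -1.0, -7.4]
width: 0.0169
finger_force: 30.0
```

Call:
servo_tool([
  [0,-0.01,0,0,0,0,10],
  [0,-0.02,0,0,0,0,10],
  [0,-0.02,0,0,0,0,10],
])

```text
time: 17.58
tool_pos: [0.5667, 0.1929, 0.0566]
ee_rot: [-3.141, -0.0, 3.098]
wrist_force: [5.1, 1.2, -9.1]
width: 0.0172
finger_force: 30.0
```

Call:
servo_tool([
  [0,-0.01,0,0,0,0,10],
  [0,-0.02,0,0,0,0,10],
  [0,-0.02,0,0,0,0,10],
])

```text
time: 17.83
tool_pos: [0.5666, 0.191, 0.0566]
ee_rot: [-3.141, -0.0, 3.098]
wrist_force: [5.9, 0.8, -8.1]
width: 0.0168
finger_force: 30.0
```

Call:
servo_tool([
  [0,-0.01,0.01,0,0,0,10],
  [0,-0.02,0.01,0,0,0,10],
  [0,-0.02,0.01,0,0,0,10],
])

```text
time: 18.08
tool_pos: [0.5666, 0.1905, 0.0566]
ee_rot: [3.139, 0.0, 3.098]
wrist_force: [4.4, 4.5, -6.5]
width: 0.0168
finger_force: 30.0
```

Call:
servo_tool([
  [0,-0.01,0,0,0,0,10],
  [0,-0.02,0,0,0,0,10],
  [0,-0.02,0,0,0,0,10],
])

```text
time: 18.33
tool_pos: [0.5666, 0.1903, 0.0566]
ee_rot: [3.135, 0.001, 3.099]
wrist_force: [4.5, 8.2, -7.4]
width: 0.0176
finger_force: 30.0
```

Call:
servo_tool([
  [0,0,0,0,0,0,45],
  [0,0,0,0,0,0,45],
  [0,0,0,0,0,0,45],
  [0,0,0,0,0,0,60],
  [0,0,0,0,0,0,60],
  [0,0,0,0,0,0,60],
  [0,0,-0.3,0,0,0,60],
  [0,0,-0.6,0,0,0,60],
  [0,0,-1,0,0,0,60],
  [0,0,-1,0,0,0,60],
  [0,0,-1,0,0,0,60],
])

```text
time: 19.25
tool_pos: [0.5684, 0.1873, 0.1606]
ee_rot: [3.14, 0.007, 3.098]
wrist_force: [0.1, -0.4, 0.0]
width: 0.0598
finger_force: 0.0
```

Call:
servo_tool([
  [0.4,0.4,-0.4,0,0,0,60],
  [0.8,0.8,-0.4,0,0,0,60],
  [0.8,1,-0.4,0,0,0,60],
  [0.8,1,-0.4,0,0,0,60],
  [0.8,1,-0.4,0,0,0,60],
  [0.8,1,-0.4,0,0,0,60],
])

```text
time: 19.75
tool_pos: [0.4905, 0.2901, 0.195]
ee_rot: [-3.139, -0.002, 3.099]
wrist_force: [0.1, 0.1, 0.8]
width: 0.0599
finger_force: 0.0
```

Run:
```python
from h import *
S=robot.snapshot("side")[:,:,::-1];T=robot.snapshot("top")[:,:,::-1]
def c(im,u,v,w,h,): return cv2.resize(im[v-h//2:v+h//2,u-w//2:u+w//2],(400,300),interpolation=cv2.INTER_CUBIC)
cv2.imwrite("pics/m6.png",np.vstack([np.hstack([c(T,328,225,80,60),c(S,240,262,72,54)]),np.hstack([cv2.resize(T,(400,300)),cv2.resize(S,(400,300))])]))
print(robot.get_obs()["tool_pos"])
```

```text
[0.49130062 0.28897332 0.19498496]
```

View pics/m6.png

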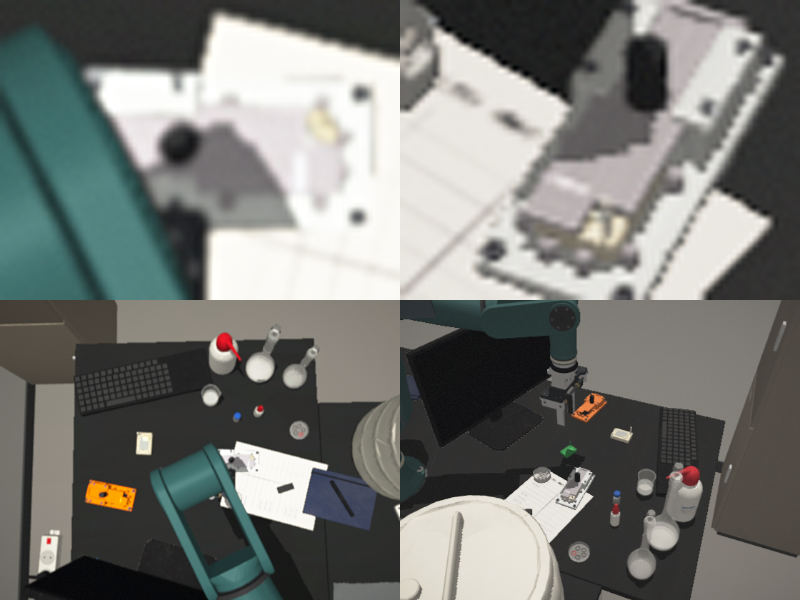

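The gate is home: the knob is at top crop (180,143) and the tongue covers the cell. The cream corner with the tube shows in the cut-away at top crop (322,125), and nothing else has moved. I'm handing the job in.

```bash
python3 -c "
from bench import robot
print(robot.close_job())"
```

```text
the job is handed in; nothing more can be done
None
```

The small cream test cell lies flat in the leak-test holder with its port tube in the gate's cut-away, the gate is pushed fully home against its stop, no other object looked moved in the last pictures, and the job was handed in at about 20 s (judging result not shown).

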